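# Kit a soldering place from the tipping parts carousel

### The arm

A 6-joint arm with a two-finger parallel gripper is mounted at the origin on the work surface. World frame = base frame: x ahead of the robot, y to its left, z up, the work surface at z = 0. Lengths are in m, angles in rad, forces in N, time in s.
With the tool pointing down it reaches from about 0.3 to 0.775 m from the base axis. Payload 14.6 kg.
Tool frame: the origin (TCP) lies between the finger pads; the fingertips stand 17 mm ahead of it and the grasp point (between the pads) lies 2 mm behind it; z points along the fingers, y is the direction in which the jaws open and shut (so a half turn about z gives the same grasp; the last joint's range is limited). The gripper opens to 85 mm and grips with 20 to 120 N. Pads are 22 mm wide; open, the fingers measure 114 mm over their backs; the gripper's body (76 mm by 85 mm) begins 54 mm behind the grasp point. The pads swing forward as they close: fully open they stand 13 mm farther back than shut.
Start: joints at [1.218, 0.3, 1.521, -0, 1.321, -0.067], TCP at [0.155, 0.528, 0.248] pointing down, gripper open.
Joint ranges: [-3.03, 3.03], [-0.79, 2.21], [0.23, 2.52], [-1.04, 4.18], [0, 3.07], [-2.55, 2.55]. Speed limits (rad/s): [2.22, 2.22, 2.57, 3.14, 3.14, 3.14].

### API

Orientations are given as a unit quaternion [x, y, z, w].
In Python, from station import bot, viewer gives the robot as it stands.
- The arm moves only by the shell command python3 -m creep 'ROWS'. ROWS is JSON, one flat list of numbers, 5 for each row, row after row: the shift along the world's x, y, z in m, then the turn about the world's z in rad, then the closure, from 0 (fully open) to 1 (shut). In form: [x, y, z, twist, gripper, x, y, z, twist, gripper, ...]. A call has 1 to 10 rows; each row is the pose to reach, as a shift and turn from the pose commanded when the call began; what a row does not reach only later rows make up. A row lasts 1/8 s, in which the tool goes at most 62.5 mm and 10.7 degrees, less where a joint would pass 70% of its speed; a pose out of reach is approached as far as the arm can. A call with a gripper value outside its range is refused whole. The fingers move at their own pace and stop on an object; the grip force is fixed at half the most. Time passes only in rows, so rows that repeat a pose let the fingers close. It gives the time, the measured TCP pose, the force and the opening at its end, in the units of the state.
- bot.observe(): the state, without advancing time (a new reading comes with each control period).
- viewer.snapshot(name): name is "scene" or "top" or "wrist"; returns a dict with "color" (420x560x3 uint8, red, green, blue), "range_z" (420x560 float32, m along the optical axis (not along the pixel's ray), 0 where there is no reading), "fx", "fy", "cx", "cy" (pixels), "rvec" (rotation vector, rad) and "tvec" (3), from world to camera coordinates, as OpenCV has them; the wrist camera has in their place "mount" (4x4, takes a point from camera to tool coordinates, whose origin is the TCP and whose axes are the flange's). Camera axes: x right, y down, z forward; pixel columns grow to the right and rows downward; lengths in m; the calibration is good to about 2 mm. A picture is of the moment at which its call begins: read the wrist's pose just before it.
- bot.close_job(): hands the job in, once; it reports no verdict.
The state is a dict: "time_s": time; "joint_pos": joint angles; "qvel": joint speeds; "effort": joint torques, N m; "ee_pos": TCP position; "tool_rot": TCP orientation; "force": force on the tool from outside, world axes, zero at the start; "wrist_torque": the same for the moment, N m; "gripper_width": finger opening in m.
Only numpy, scipy, OpenCV 4.12 (cv2) and the standard library are available. Lean on these libraries where they do the work, as an engineer would, in place of code of your own. Each camera call takes 0.05 s, during which the arm holds its last target. There are 200 camera calls.

### The job

Make up the next soldering place: set the red kit box under the carousel's spout, and dispense all the blue relays into it and none of the other parts, turning the wheel to bring each relay to the spout and tipping the carousel by its rear handle. When every relay is in the box, leave the carousel level with a solid land of the wheel squarely closing the spout as it was at the start; then stand the box with its relays on the middle of the green mat and, last of all, turn the power isolator on; leave the other things on the table where they are.

Things in the scene. Friction and masses are not known exactly. Their poses are not given: they have to be found in the camera images.
- carousel: fixed stand of the parts carousel, dark steel, base plate 235 x 310 mm. Origin on the table under the wheel's centre; -x is the direction in which the spout points. Above it, in a tipping grey pan, lies a white wheel with six pockets, their floors 146 mm above the table when level, under a fixed steel wire guard, meshes too small for a part, its top 32 mm above those floors
- wheel (a joint): turn of the wheel, rad, counter-clockwise from above, no stops, stays where left (friction 0.12 N m). At 0 and every multiple of 1.047 a pocket stands exactly at the spout, halfway between a solid land closes it. Pockets: straight radial channels 56 mm wide, 49 to 112 mm from the axis, open outwards; a fixed fence shuts all but the one at the spout. Parts pass within about 0.1 rad of exact
- wheel_knob (a point): centre of the black bar knob that turns the wheel, on its axis above the wire guard: bar 58 mm long, 14 mm thick, 30 mm high, its top 15 mm above this point, standing on a 60 mm disc. x axis: along the bar; the white-marked end is at -x and points to the spout at wheel angle 0
- pan (a joint): tip of the whole carousel (pan, wheel, guard and spout together) about a level axis, rad: 0 level on its rear stop; positive lowers the spout and raises the rear handle; stop at 0.80. The part in the pocket at the spout slides out from about 0.3 rad on. It sinks back to 0 by itself when let go; about 3 N at the handle lifts it
- pan_pivot (a point): point on that tipping axis, 135 mm above the table, 50 mm from the wheel's axis towards the spout; the axis runs along this point's y
- tip_handle (a point): middle of the rear handle, opposite the spout: a level round bar 15 mm thick (rubber grip 70 mm long, bar 110 mm long between its arms) along this point's y; 218 mm from the tipping axis, 159 mm above the table when level; 39 mm free between bar and pan
- spout_drop (a point): point on the table where the middle of the kit box should stand: 190 mm from the wheel's axis in the spout's direction. Parts leaving the tipped spout (chute 64 mm wide) land within about 50 mm of it. The lip hangs 144 mm above the table when level, about 75 mm fully tipped, so the box fits below
- kit_box: red open kit box 150 x 110 x 40 mm, walls 4 mm, about 0.22 kg, loose. Origin: centre of its underside; x along its length; the upright tab is at its -x end
- kit_tab (a point): grip point on the kit box's tab: a plate 10 mm thick (along x), 50 mm wide (along y), whose top is 75 mm above the box's underside; this point is in its middle plane, 75 mm from the middle of the box, 17 mm below that top and 18 mm above the box's rim
- mat: green soldering mat lying on the table, fixed, 170 x 210 x 2 mm (x, y, z). Origin: centre of its underside
- isolator_grip (a point): centre of the red bar handle of the rotary power isolator, on the handle's axis, on top of the grey power unit (90 x 130 x 66 mm, fixed): bar 56 mm long, 14 mm thick, 28 mm high, its top 12 mm above this point. y axis of this point: along the bar, the white-marked end at +y
- isolator (a joint): turn of the isolator handle, rad: 0 off (mark at the black dot), 1.571 on (mark at the green dot), clockwise from above; it snaps into either end (over-centre detent of about 0.12 N m) and must be turned past halfway
- relay_1: blue relay 28 x 24 x 20 mm, 35 g, with copper pins, at the start in one of the wheel's pockets (some may be absent). Origin: centre of its underside
- relay_2: blue relay 28 x 24 x 20 mm, 35 g, with copper pins, at the start in one of the wheel's pockets (some may be absent). Origin: centre of its underside
- relay_3: blue relay 28 x 24 x 20 mm, 35 g, with copper pins, at the start in one of the wheel's pockets (some may be absent). Origin: centre of its underside
- terminal_block: green terminal block 30 x 20 x 18 mm in a pocket, not wanted. Origin: centre of its underside
- heat_sink: silver finned heat sink 26 x 26 x 20 mm in a pocket, not wanted. Origin: centre of its underside
- film_capacitor: yellow film capacitor 30 x 16 x 22 mm in a pocket, not wanted. Origin: centre of its underside
- solder_reel: reel of solder 64 mm wide, 36 mm high, a bystander on the table, not to be moved. Origin: centre of its underside
- side_cutters: orange-handled side cutters 130 mm long, a bystander on the table, not to be moved. Origin: centre of its underside
- screwdriver: yellow-handled screwdriver 170 mm long, a bystander on the table, not to be moved. Origin: centre of its underside
- tip_cleaner: steel pot of brass tip-cleaning wool, 68 mm wide, 34 mm high, a bystander on the table, not to be moved. Origin: centre of its underside
- breadboard: white breadboard 83 x 55 x 9 mm, a bystander on the table, not to be moved. Origin: centre of its underside

How it is judged:
By the outcome, as a careful person would: the job done as asked, in the order asked, and still so for the second after the job is handed in, with the robot touching nothing.
Of relay_1, relay_2, relay_3 only 2 to 3 are there at a start; the rules pass over those that are not, and their reading is None.
At some moment in a run one of kit_box may be knocked a few centimetres aside while the robot is not near it.
Once in a run the grip may slacken for a moment while it holds something.
It also fails if it takes over 210 s, if anything falls off the work surface, if the arm or the gripper's body presses on something with over 40 N, if the wrist force passes 120 N, or if a joint passes its speed limit or range.

## Working session

There is one attempt and no reset: what is moved stays moved. The work goes in short steps, Python scripts to look and compute and a shell command to move; the robot and the scene stay as the last step left them, time stands still between calls to the robot, and variables do not carry over. Pictures are saved under pics/ and viewed, about 12 in all and at most 16, crops included, and the job is handed in when it is done.

```bash
ls; mkdir -p pics
cat > h.py <<'E'
import numpy as np, cv2
from station import bot, viewer
from scipy.spatial.transform import Rotation as R
def snap(n,f=None):
    s=bot.observe(); d=viewer.snapshot(n)
    if n=='wrist':
        T=np.eye(4); T[:3,:3]=R.from_quat(s['tool_rot']).as_matrix(); T[:3,3]=s['ee_pos']
        d['c2w']=T@np.array(d['mount'])
    else:
        M=np.eye(4); M[:3,:3]=cv2.Rodrigues(np.array(d['rvec'],float))[0]; M[:3,3]=np.ravel(d['tvec']); d['c2w']=np.linalg.inv(M)
    if f: cv2.imwrite('pics/'+f,d['color'][:,:,::-1])
    return d
def cloud(d):
    v,u=np.mgrid[:420,:560]; z=d['range_z']
    P=np.stack([(u-d['cx'])/d['fx']*z,(v-d['cy'])/d['fy']*z,z],-1)
    return P@d['c2w'][:3,:3].T+d['c2w'][:3,3]
def ray(d,u,v,h):
    r=d['c2w'][:3,:3]@np.array([(u-d['cx'])/d['fx'],(v-d['cy'])/d['fy'],1]); o=d['c2w'][:3,3]
    return o+r*(h-o[2])/r[2]
E
python3 - <<'E'
from h import *
s=bot.observe(); print({k:np.round(v,3).tolist() for k,v in s.items()})
for n in('top','scene'):
    d=snap(n,n+'0.png'); np.savez('pics/'+n+'0.npz',**d); print(n,d['fx'],d['c2w'].round(3).tolist())
E
```

```text
pics
{'time_s': 0.0, 'joint_pos': [1.218, 0.3, 1.522, -0.0, 1.321, -0.067], 'qvel': [-0.0, -0.0, -0.001, -0.0, 0.001, -0.001], 'effort': [-0.001, -54.349, -36.181, 0.0, 0.004, -0.0], 'ee_pos': [0.155, 0.527, 0.248], 'tool_rot': [0.142, 0.99, -0.001, -0.0], 'force': [-0.054, 0.493, 0.539], 'wrist_torque': [0.04, 0.041, -0.024], 'gripper_width': 0.085}
top 395.13859788651166 [[0.023, -0.985, 0.17, 0.327], [-1.0, -0.023, 0.003, 0.039], [0.001, -0.17, -0.985, 1.148], [0.0, 0.0, 0.0, 1.0]]
scene 427.11297078850384 [[-0.606, 0.586, -0.539, 0.993], [0.795, 0.434, -0.423, 0.461], [-0.014, -0.685, -0.729, 0.807], [0.0, 0.0, 0.0, 1.0]]
```

View pics/top0.png

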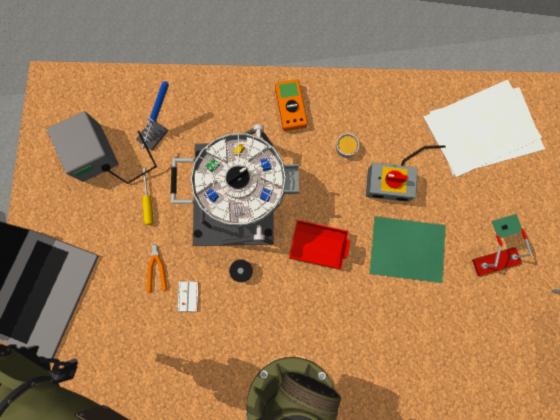

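View pics/scene0.png

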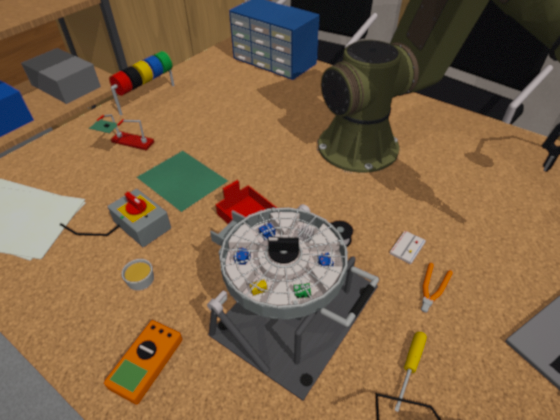

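Top view: carousel at (238,178) with the spout pointing right (world −y), handle at (174,180), red box at (320,245) with its tab on the right, mat at (408,249) and isolator at (397,180). Three blue relays are visible.

Run:
```python
from h import *
d=dict(np.load('pics/top0.npz')); P=cloud(d); c=d['color']; hsv=cv2.cvtColor(c,cv2.COLOR_RGB2HSV)
im=c[125:255,165:305,::-1]; cv2.imwrite('pics/crop0.png',cv2.resize(im,None,fx=4.5,fy=4.5,interpolation=cv2.INTER_CUBIC))
H,S,V=[hsv[...,i].astype(int) for i in range(3)]
def rep(n,m,u0,u1,v0,v1,zr=None):
    k=np.zeros(m.shape,bool);k[v0:v1,u0:u1]=m[v0:v1,u0:u1]
    if zr:k&=(P[...,2]>zr[0])&(P[...,2]<zr[1])
    q=P[k]; 
    r=cv2.minAreaRect(q[:,:2].astype(np.float32)*1000); print(n,k.sum(),'mean',q.mean(0).round(4),'rect',np.round(r[0],1),np.round(r[1],1),round(r[2],1),'zmax',q[:,2].max().round(3))
red=((H<8)|(H>172))&(S>150)
rep('box',red,280,360,210,280); rep('boxrim',red,280,360,210,280,(.032,.05)); rep('tab',red,280,360,210,280,(.055,.09))
rep('mat',(H>60)&(H<95)&(S>90),360,455,210,290)
rep('iso',red,365,425,155,205); rep('unit',np.ones_like(red),350,430,150,210,(.05,.072))
rep('blue',(H>100)&(H<130)&(S>120),190,290,130,225)
al=np.ones_like(red)
rep('plate',V<80,185,280,140,250,(-.005,.02))
rep('handle',al,165,183,150,212,(.14,.2))
rep('guard',al,185,300,125,230,(.165,.182)); rep('knob',al,185,300,125,230,(.19,.25)); rep('spout',al,285,303,155,205,(.1,.2))
g=(P[...,2]>.16)&(P[...,2]<.19); g[:, :185]=0; g[:,290:]=0
pts=np.argwhere(g)
rep('knobtop',V<60,215,260,155,200)
for b in ((203,195),(265,165),(267,197),(213,165),(239,149),(238,178)): print(b,P[b[1],b[0]].round(4))
```

```text
box 2201 mean [ 0.4363 -0.0714  0.0151] rect [401.7 -61.8] [160.4 193.1] 76.1 zmax 1.148
boxrim 273 mean [ 0.4361 -0.0669  0.0387] rect [435.9 -67.3] [149.8 110.1] 79.2 zmax 0.05
tab 81 mean [ 0.4206 -0.1395  0.0715] rect [ 420.8 -140.9] [10.7 48.1] 80.3 zmax 0.078
mat 3989 mean [ 0.4286 -0.3274  0.0056] rect [ 427.1 -199.1] [186.4 481.9] 1.6 zmax 1.148
iso 245 mean [ 0.6124 -0.2712  0.0965] rect [ 473.4 -134.2] [ 45.2 451.3] 45.9 zmax 1.148
unit 1196 mean [ 0.6164 -0.2714  0.0646] rect [ 618.9 -275.7] [132.6  92.1] 85.1 zmax 0.072
blue 198 mean [0.5698 0.1313 0.169 ] rect [475.   80.2] [292.5 177.7] 33.1 zmax 1.148
plate 1407 mean [0.4736 0.1928 0.0072] rect [581.3 183. ] [301.8 232.7] 1.9 zmax 0.02
handle 311 mean [0.5764 0.3157 0.1622] rect [578.8 311.4] [118.9  29.4] 3.8 zmax 0.168
guard 3600 mean [0.585  0.149  0.1719] rect [578.9 142.1] [265.  241.3] 55.0 zmax 0.182
knob 183 mean [0.5838 0.1509 0.2096] rect [585.1 151.7] [14.3 57.6] 36.3 zmax 0.218
spout 421 mean [0.5931 0.0152 0.1484] rect [590.7  14.7] [73.1 35.7] 1.5 zmax 0.179
knobtop 356 mean [0.5776 0.1501 0.2048] rect [464.8 112.7] [307.1  55.1] 17.9 zmax 1.148
(203, 195) [0.5451 0.2447 0.1427]
(265, 165) [0.6232 0.0847 0.1647]
(267, 197) [0.5392 0.0772 0.1638]
(213, 165) [0.6213 0.2196 0.1607]
(239, 149) [0.6637 0.1532 0.1676]
(238, 178) [0.5797 0.1497 0.1924]
```

View pics/crop0.png

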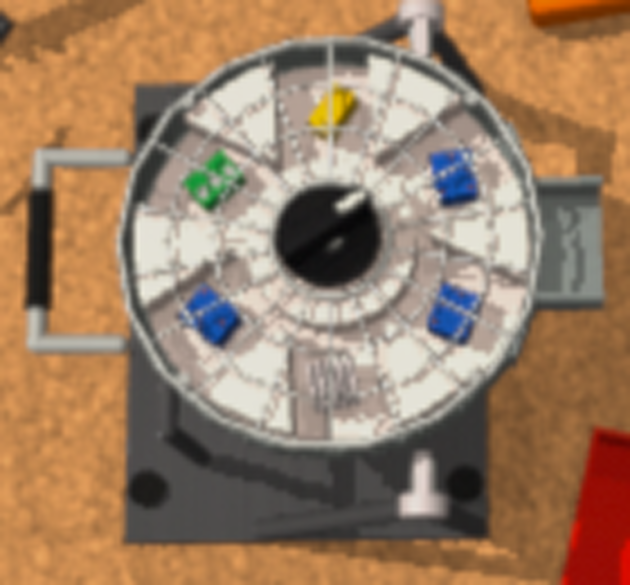

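Crop: the knob's white mark sits about 30° CCW from the spout, so a land is at the spout. Relays sit at +30°, −30° and −150° from the spout, with capacitor at +90°, terminal block at +150° and heat sink at −90°. I'll go above the box tab first.

```bash
python3 -m creep '[0.02,-0.06,0,0.02,0, 0.05,-0.12,0,0.04,0, 0.08,-0.18,0,0.06,0, 0.1,-0.24,0,0.08,0, 0.13,-0.3,0,0.09,0, 0.15,-0.36,0,0.09,0, 0.18,-0.42,0,0.09,0, 0.2,-0.48,0,0.09,0, 0.23,-0.54,0,0.09,0, 0.25,-0.6,0,0.09,0]'
python3 -m creep '[0.015,-0.065,0,0,0, 0.015,-0.065,0,0,0, 0.015,-0.065,-0.03,0,0, 0.015,-0.065,-0.05,0,0, 0.015,-0.065,-0.05,0,0]'
python3 - <<'E'
from h import *
s=bot.observe(); print(s['time_s'],s['ee_pos'],s['joint_pos'],s['tool_rot'])
d=snap('top'); P=cloud(d); hsv=cv2.cvtColor(d['color'],cv2.COLOR_RGB2HSV); H,S=hsv[...,0],hsv[...,1]
w=snap('wrist','w1.png'); Q=cloud(w); h2=cv2.cvtColor(w['color'],cv2.COLOR_RGB2HSV)
for nm,P,H,S in(('top',P,H,S),('wr',Q,h2[...,0],h2[...,1])):
  k=((H<8)|(H>172))&(S>150)&(P[...,2]>.055)&(P[...,2]<.085)&(P[...,0]<.52)&(P[...,1]>-.25)
  print(nm,k.sum(), cv2.minAreaRect(P[k][:,:2].astype(np.float32)*1000) if k.sum()>5 else '')
E
```

```text
time_s: 1.35
ee_pos: [0.3964, -0.0501, 0.2483]
tool_rot: [0.098, 0.995, 0.0, 0.0]
force: [1.2, 0.4, 0.1]
gripper_width: 0.0858
time_s: 1.98
ee_pos: [0.4104, -0.1121, 0.1974]
tool_rot: [0.097, 0.995, 0.0, -0.001]
force: [1.2, -0.5, 0.8]
gripper_width: 0.085
1.975 [ 0.41041653 -0.11209059  0.19735223] [-3.52782764e-01  7.57584060e-02  1.91303282e+00  7.55732836e-05
  1.15546339e+00 -1.72849757e+00] [ 9.74012982e-02  9.95244299e-01  3.69480547e-04 -1.27913880e-03]
top 0 
wr 924 ((421.3918151855469, -141.13807678222656), (10.027312278747559, 49.28382873535156), 79.1398696899414)
```

View pics/w1.png

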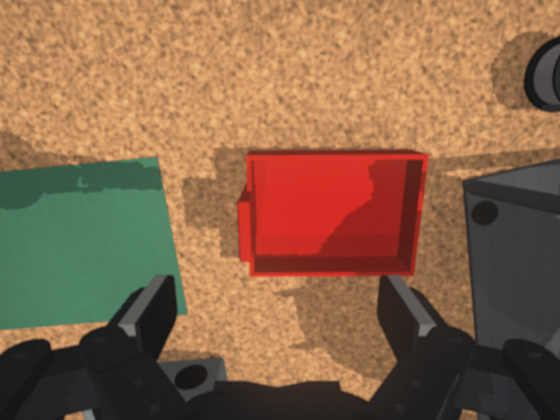

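Wrist view: the box is in line with the jaws, with its tab at (243,230). I'll settle and read the pose before fine moves.

```bash
python3 -m creep '[0,0,0,0,0.2, 0,0,0,0,0.2, 0,0,0,0,0.2]'
```

```text
time_s: 2.45
ee_pos: [0.4111, -0.113, 0.1985]
tool_rot: [0.098, 0.995, -0.0, 0.0]
force: [0.1, -0.9, -0.5]
gripper_width: 0.0683
```

```bash
python3 -m creep '[0.01,-0.028,-0.03,0,0.2, 0.01,-0.028,-0.07,0,0.2, 0.01,-0.028,-0.11,0,0.2, 0.01,-0.028,-0.138,0,0.2, 0.01,-0.028,-0.138,0,0.2, 0.01,-0.028,-0.138,0,0.5, 0.01,-0.028,-0.138,0,1, 0.01,-0.028,-0.138,0,1, 0.01,-0.028,-0.138,0,1, 0.01,-0.028,-0.138,0,1]'
python3 -m creep '[0,0,0,0,1, 0,0,0,0,1, 0,0,0.02,0,1, 0,0,0.02,0,1, 0,0,0.02,0,1]'
```

```text
time_s: 3.7
ee_pos: [0.4215, -0.1409, 0.0611]
tool_rot: [0.098, 0.995, -0.0, 0.001]
force: [-0.9, 3.4, 7.4]
gripper_width: 0.0093
time_s: 4.32
ee_pos: [0.4208, -0.1409, 0.0799]
tool_rot: [0.098, 0.995, 0.0, -0.0]
force: [0.2, -0.3, -1.5]
gripper_width: 0.0088
```

```bash
python3 -m creep '[0.03,0.004,0,0.04,1, 0.06,0.01,0,0.08,1, 0.09,0.014,0,0.12,1, 0.12,0.02,0,0.16,1, 0.15,0.024,0,0.2,1, 0.173,0.028,0,0.227,1, 0.173,0.028,0,0.227,1, 0.173,0.028,0,0.227,1, 0.173,0.028,0,0.227,1]'
python3 -m creep '[0,0,-0.01,0,1, 0,0,-0.0185,0,1, 0,0,-0.0185,0,1, 0,0,-0.0185,0,0.6, 0,0,-0.0185,0,0.3, 0,0,-0.0185,0,0.3, 0,0,0.03,0,0.3, 0,0,0.08,0,0.3, 0,0,0.12,0,0.3, 0,0,0.12,0,0.3]'
python3 - <<'E'
from h import *
s=bot.observe(); print(s['time_s'],s['ee_pos'],s['joint_pos'])
w=snap('wrist','w2.png'); Q=cloud(w); h2=cv2.cvtColor(w['color'],cv2.COLOR_RGB2HSV);H,S=h2[...,0],h2[...,1]
k=((H<8)|(H>172))&(S>150)&(Q[...,2]>.055)&(Q[...,2]<.085)
print(k.sum(), cv2.minAreaRect(Q[k][:,:2].astype(np.float32)*1000))
E
```

```text
time_s: 5.45
ee_pos: [0.5934, -0.1131, 0.0801]
tool_rot: [-0.015, 1.0, 0.0, -0.0]
force: [-0.2, 0.0, -2.0]
gripper_width: 0.0091
time_s: 6.7
ee_pos: [0.5951, -0.1132, 0.2038]
tool_rot: [-0.016, 1.0, -0.001, 0.003]
force: [0.0, -0.6, -1.0]
gripper_width: 0.0599
6.7 [ 0.59506829 -0.11320087  0.20376583] [-2.48446518e-01  4.57556547e-01  1.41055518e+00  5.89767558e-06
  1.26753352e+00 -1.85047264e+00]
2527 ((607.616455078125, -201.92303466796875), (50.24116516113281, 192.3450927734375), 8.851174354553223)
```

View pics/w2.png

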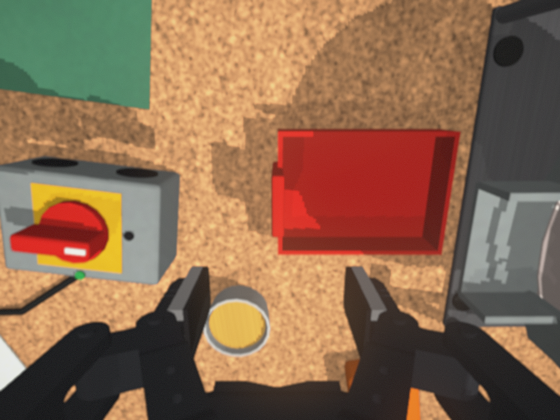

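Box sits with its tab at about (278,200), in front of the spout. Next is the knob.

```bash
python3 -m creep '[0,0,0.05,0,0.3, 0,0,0.1,-0.1,0.3, 0,0.03,0.126,-0.25,0.3, 0,0.07,0.126,-0.4,0.3, -0.01,0.11,0.126,-0.55,0.3, -0.01,0.15,0.126,-0.7,0.3, -0.01,0.19,0.126,-0.85,0.3, -0.01,0.23,0.126,-0.95,0.3, -0.01,0.265,0.126,-1.044,0.3, -0.01,0.265,0.126,-1.044,0.3]'
python3 -m creep '[0,0,0,0,0.3, 0,0,0,0,0.3]'
cat > knob.py <<'E'
from h import *
import sys
w=snap('wrist',sys.argv[1] if len(sys.argv)>1 else None); s=bot.observe(); Q=cloud(w); z=Q[...,2]
print('t',s['time_s'],'ee',s['ee_pos'].round(4),'yaw',np.degrees(np.arctan2(*R.from_quat(s['tool_rot']).as_matrix()[[0,1],1][::1][::-1])).round(2),'j6',s['joint_pos'][5].round(2))
V=w['color'].max(-1)
k=(z>.2)&(z<.235)&(np.hypot(Q[...,0]-.585,Q[...,1]-.151)<.045)
if k.sum()>20:
    r=cv2.minAreaRect(Q[k][:,:2].astype(np.float32)*1000); print('knob',k.sum(),r,'z',np.median(z[k]),'all-mean',Q[k].mean(0)); 
    b=cv2.boxPoints(r); e=[b[1]-b[0],b[2]-b[1]]; e=max(e,key=np.linalg.norm); print('bar angle deg',np.degrees(np.arctan2(e[1],e[0]))%180)
    m=k&(V>150); print('mark',m.sum(),Q[m].mean(0) if m.any() else '')
E
python3 knob.py w3.png
```

```text
time_s: 8.0
ee_pos: [0.5837, 0.1539, 0.3244]
tool_rot: [0.484, 0.875, -0.001, -0.001]
force: [0.2, 0.4, -0.1]
gripper_width: 0.06
time_s: 8.25
ee_pos: [0.5842, 0.151, 0.3259]
tool_rot: [0.485, 0.874, -0.0, -0.0]
force: [-0.3, 0.2, 0.0]
gripper_width: 0.0599
t 8.3 ee [0.5842 0.1511 0.3261] yaw 31.93 j6 -0.36
knob 1491 ((585.930419921875, 152.4923858642578), (13.986726760864258, 57.08098220825195), 35.547183990478516) z 0.2147728852486165 all-mean [0.58469442 0.15430297 0.2144291 ]
bar angle deg 125.54714
mark 142 [0.59750133 0.13657824 0.21581718]
```

View pics/w3.png

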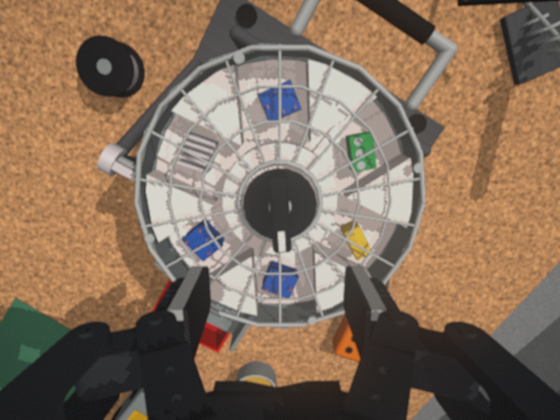

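Wrist view: bar is nearly upright in the image, mark at (281,240); the reel and box are clear of it. I need the mark angle and spout direction a little better before turning.

```bash
cat > ang.py <<'E'
from h import *
def ax(P):
    q=P[:,:2]-P[:,:2].mean(0); v=np.linalg.svd(q,full_matrices=False)[2][0]; return np.degrees(np.arctan2(v[1],v[0]))%180
def knob(d):
    Q=cloud(d); z=Q[...,2]; V=d['color'].max(-1)
    near=np.hypot(Q[...,0]-.5855,Q[...,1]-.152)<.033
    k=near&(z>.205)&(z<.225); v,u=np.nonzero(k)
    G=np.array([ray(d,a,b,.2165) for a,b in zip(u,v)])
    m=k&(V>150); 
    mm=np.array([ray(d,a,b,.2165) for b,a in np.argwhere(m)])
    r=cv2.minAreaRect(G[:,:2].astype(np.float32)*1000)
    c=np.array(r[0])/1000; dm=mm.mean(0)[:2]-c
    print('bar pca',ax(G),'rect',r,'markaxis',ax(mm),'mark dir',np.degrees(np.arctan2(dm[1],dm[0])), 'rel z med',np.median(z[k]))
def blk(d):  # handle
    Q=cloud(d); V=d['color'].max(-1); k=(V<45)&(Q[...,2]>.14)&(Q[...,2]<.175)&(Q[...,1]>.29)&(Q[...,1]<.35)&(abs(Q[...,0]-.58)<.06)
    if k.sum()>10: print('handle',k.sum(),Q[k].mean(0),ax(Q[k]))
if __name__=='__main__':
    for n in('top','wrist','scene'):
        d=snap(n); print(n); 
        try: knob(d)
        except Exception as e: print(e)
        blk(d)
    d=dict(np.load('pics/top0.npz'));print('top0');knob(d);blk(d)
    P=cloud(d); z=P[...,2]
    k=(z<.02)&(z>.003)&(d['color'].max(-1)<75)&(P[...,0]>.44)&(P[...,0]<.75)&(P[...,1]<.31)&(P[...,1]>.06)
    # left edge of the plate (y max) per row
    for f,nm in((np.max,'rear'),(np.min,'front')):
        e=[]
        for r in range(225,246):
            q=P[r][k[r]]
            if len(q)>3: i=q[:,1].argmax() if f is np.max else q[:,1].argmin(); e.append(q[i][:2])
        e=np.array(e); print(nm,len(e),e.mean(0),np.polyfit(e[:,0],e[:,1],1))
    e=[]
    for cc in range(196,272):
        q=P[200:260,cc][k[200:260,cc]]
        if len(q)>3: e.append(q[q[:,0].argmin()][:2])
    e=np.array(e); print('side',len(e),e.mean(0),np.polyfit(e[:,1],e[:,0],1))
E
python3 ang.py
```

```text
top
too many indices for array: array is 1-dimensional, but 2 were indexed
handle 79 [0.57871844 0.31808441 0.16487449] 1.3483381660601879
wrist
bar pca 125.62833095737768 rect ((585.0717163085938, 153.74737548828125), (13.723755836486816, 57.96885299682617), 35.56611251831055) markaxis 123.25180616842508 mark dir -54.26350850213275 rel z med 0.214834294241964
handle 1222 [0.58941204 0.31734013 0.16496295] 5.414148892080601
scene
bar pca 124.75150371625709 rect ((591.7238159179688, 154.8567352294922), (20.66634750366211, 55.36941146850586), 33.79912185668945) markaxis 126.50442468945862 mark dir -69.18164720439117 rel z med 0.2141736640146979
handle 247 [0.58167949 0.3201967  0.16532037] 2.726385985258345
top0
bar pca 125.83453292006642 rect ((583.45751953125, 151.01480102539062), (15.739502906799316, 57.48779296875), 35.473487854003906) markaxis 132.25630378655208 mark dir -48.93620597777083 rel z med 0.21295810824858702
handle 97 [0.5790557  0.31814384 0.16415074] 3.9550182999242907
rear 16 [0.46290968 0.26762659] [ 0.9736688  -0.18309413]
front 16 [0.46754124 0.06741174] [-0.20725996  0.16431431]
side 64 [0.45543976 0.17161942] [0.02906442 0.45045175]
```

```bash
python3 -m creep '[0,0,0.05,0,0.3, 0,0,0.1,0,0.3, 0,0,0.14,0,0.3, 0,0,0.14,0,0.3, 0,0,0.14,0,0.3, 0,0,0.14,0,0.3]'
python3 - <<'E'
from h import *; from ang import *
d=snap('wrist','w4.png'); np.savez('pics/w4.npz',**d); print(bot.observe()['ee_pos']); knob(d); blk(d)
E
```

```text
time_s: 9.2
ee_pos: [0.5841, 0.1519, 0.465]
tool_rot: [0.485, 0.874, -0.001, -0.001]
force: [-0.3, -0.1, -0.8]
gripper_width: 0.0598
[0.58404572 0.15193926 0.46522651]
bar pca 125.66624799463844 rect ((585.49267578125, 153.11769104003906), (13.816893577575684, 57.56797790527344), 35.64944839477539) markaxis 125.4009803427127 mark dir -53.83034633501644 rel z med 0.21461313450451153
```

View pics/w4.png

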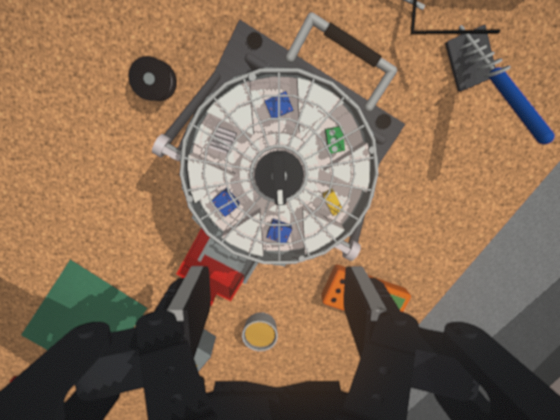

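Whole carousel is in view: handle grip (326,28)–(380,64), pivot ends (163,146) and (352,250), bar and mark vertical at (280,195).

Run:
```python
from h import *
d=dict(np.load('pics/w4.npz'))
f=lambda u,v,h: ray(d,u,v,h)
def dirn(a,b): e=b-a; return np.degrees(np.arctan2(e[1],e[0]))
a,b=f(326,28,.16),f(380,64,.16); print('grip',a,b,(a+b)/2,dirn(a,b))
a,b=f(312,18,.16),f(396,70,.16); print('bar',(a+b)/2,dirn(a,b))
a,b=f(163,146,.135),f(352,250,.135); print('pivot',(a+b)/2,dirn(a,b))
a,b=f(239,22,.01),f(403,123,.01); print('rear plate edge',dirn(a,b),(a+b)/2)
Q=cloud(d); V=d['color'].max(-1)
k=(V<60); k[:10]=0;k[80:]=0;k[:,:315]=0;k[:,395:]=0
# grip blob
n,l,st,ce=cv2.connectedComponentsWithStats(k.astype(np.uint8)); print(st[1:],ce[1:])
for i in range(1,n):
    if st[i,4]>150:
        pts=np.array([f(u,v,.165)[:2]*1000 for v,u in np.argwhere(l==i)],np.float32); print(i,cv2.minAreaRect(pts))
im=d['color'][0:280,150:410,::-1]; cv2.imwrite('pics/crop4.png',cv2.resize(im,None,fx=2.1,fy=2.1,interpolation=cv2.INTER_CUBIC))
```

```text
grip [0.54525125 0.31795162 0.16      ] [0.6192532  0.32020882 0.16      ] [0.58225222 0.31908022 0.16      ] 1.747084911428649
bar [0.58261047 0.32141997 0.16      ] 3.5419649451764577
pivot [0.59032156 0.10269711 0.135     ] 2.2849639211821993
rear plate edge 2.7798956066936085 [0.57969164 0.29866535 0.01      ]
[[325  24  55  42 673]] [[351.83655275  44.63001486]]
1 ((579.9473876953125, 318.1246337890625), (67.05226135253906, 11.778706550598145), 1.880663275718689)
```

View pics/crop4.png

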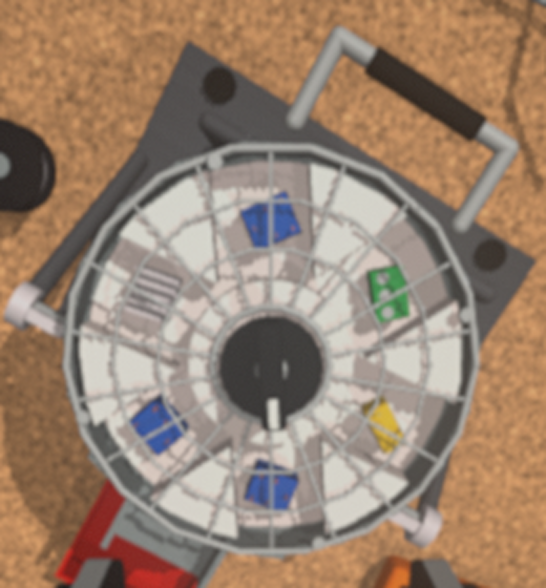

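Run:
```python
from h import *
d=dict(np.load('pics/w4.npz')); print(d['cx'],d['cy'],d['fx'],d['c2w'].round(3).tolist())
f=lambda u,v,h: ray(d,u,v,h)
def dirn(a,b): e=b-a; return np.degrees(np.arctan2(e[1],e[0]))
print('bar by rays',dirn(f(279.5,160,.2165),f(280,202,.2165)), f(279.7,181,.2165))
m=(d['color'].max(-1)>150); m[:185]=0;m[206:]=0;m[:,:270]=0;m[:,290:]=0
n,l,st,ce=cv2.connectedComponentsWithStats(m.astype(np.uint8)); print(st[1:],ce[1:].round(1))
Q=cloud(d); k=(Q[...,2]>.205)&(Q[...,2]<.225)&(np.hypot(Q[...,0]-.5855,Q[...,1]-.152)<.04)
for v in range(155,212,4): print(v,np.nonzero(k[v])[0][[0,-1]] if k[v].any() else '', end=' ')
print(); print(Q[181,274],Q[181,279],Q[181,284],Q[165,279],Q[200,279])
```

```text
276.6565710292611 214.89220128168216 343.6243708805881 [[0.848, 0.508, 0.153, 0.546], [0.53, -0.811, -0.247, 0.214], [-0.002, 0.291, -0.957, 0.591], [0.0, 0.0, 0.0, 1.0]]
bar by rays -57.150373700776285 [0.58776291 0.1519371  0.2165    ]
[[278 190  12  16  94]
 [270 202   7   4  19]] [[281.8 199.1]
 [272.1 203.8]]
155 [272 283] 159 [271 283] 163 [272 283] 167 [272 284] 171 [272 284] 175 [272 284] 179 [273 284] 183 [273 285] 187 [273 285] 191 [274 285] 195 [274 285] 199 [274 285] 203 [275 285] 207  211  
[0.58253301 0.14839696 0.21536916] [0.58726071 0.15129432 0.21510363] [0.59204389 0.15413217 0.21443734] [0.5778404  0.16629102 0.21471843] [0.59867691 0.13311486 0.21618472]
```

```bash
python3 -m creep '[0.002,0.001,-0.05,0.064,0.3, 0.002,0.001,-0.1,0.064,0.3, 0.002,0.001,-0.15,0.064,0.3, 0.002,0.001,-0.19,0.064,0.3, 0.002,0.001,-0.22,0.064,0.3, 0.002,0.001,-0.24,0.064,0.3, 0.002,0.001,-0.253,0.064,0.3, 0.002,0.001,-0.253,0.064,0.3, 0.002,0.001,-0.253,0.064,0.3]'
python3 -m creep '[0,0,0,0,0.7, 0,0,0,0,1, 0,0,0,0,1, 0,0,0,0,1, 0,0,0,0,1, 0,0,0,0,1]'
python3 -m creep '[0,0,0,-0.08,1, 0,0,0,-0.16,1, 0,0,0,-0.24,1, 0,0,0,-0.32,1, 0,0,0,-0.4,1, 0,0,0,-0.48,1, 0,0,0,-0.55,1, 0,0,0,-0.583,1, 0,0,0,-0.583,1, 0,0,0,-0.583,1]'
python3 knob.py | head -1
```

```text
time_s: 10.38
ee_pos: [0.5863, 0.1531, 0.2142]
tool_rot: [0.457, 0.89, 0.0, 0.001]
force: [-0.3, 0.2, 0.4]
gripper_width: 0.0601
time_s: 11.12
ee_pos: [0.5857, 0.1528, 0.2137]
tool_rot: [0.457, 0.89, -0.0, -0.0]
force: [-4.6, -3.2, 4.7]
gripper_width: 0.0129
time_s: 12.38
ee_pos: [0.5856, 0.1527, 0.2138]
tool_rot: [0.693, 0.721, -0.001, -0.0]
force: [-7.6, -3.8, 5.8]
gripper_width: 0.0126
t 12.425 ee [0.5856 0.1527 0.2138] yaw 2.22 j6 0.16
```

```bash
python3 -m creep '[0,0,0,0,0.6, 0,0,0,0,0.4, 0,0,0,0,0.4, 0,0,0.05,0,0.4, 0,0,0.1,0,0.4, 0,0,0.15,0,0.4, 0,0,0.2,0,0.4, 0,0,0.25,0,0.4, 0,0,0.25,0,0.4, 0,0,0.25,0,0.4]'
python3 - <<'E'
from h import *; from ang import *
d=snap('wrist'); knob(d); print(bot.observe()['ee_pos'])
im=d['color'][0:300,100:460,::-1]; cv2.imwrite('pics/crop5.png',cv2.resize(im,None,fx=2,fy=2,interpolation=cv2.INTER_CUBIC))
E
```

```text
time_s: 13.68
ee_pos: [0.5861, 0.153, 0.4622]
tool_rot: [0.693, 0.721, -0.001, -0.0]
force: [0.0, -0.2, -0.0]
gripper_width: 0.0512
bar pca 92.24268214980856 rect ((586.0227661132812, 153.83035278320312), (13.414947509765625, 56.58249282836914), 2.318836212158203) markaxis 92.98517836429454 mark dir -87.39704408590094 rel z med 0.21459577757935833
[0.58609069 0.1530342  0.46181819]
```

View pics/crop5.png

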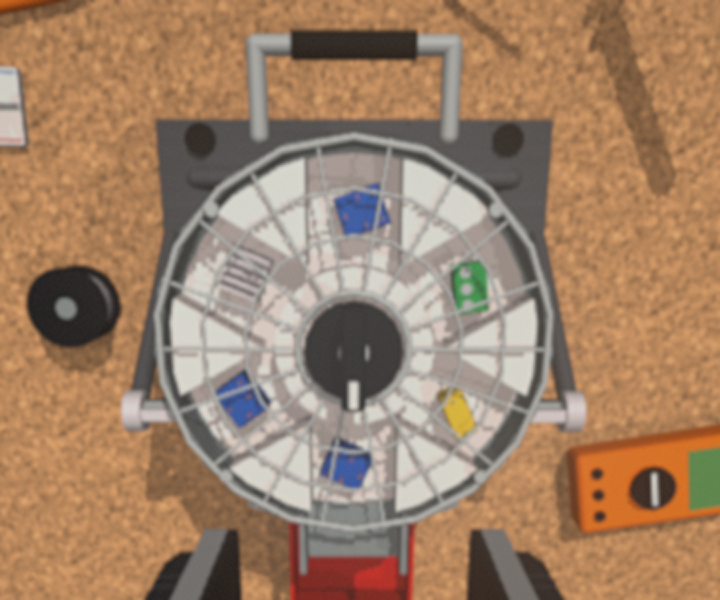

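Wheel is now square: pocket (310–398 px) centred on the chute (300–408 px), relay at the spout. Going to the handle.

```bash
python3 -m creep '[-0.001,0.02,-0.02,0.17,0.45, -0.002,0.04,-0.04,0.34,0.45, -0.003,0.06,-0.07,0.51,0.45, -0.004,0.09,-0.1,0.68,0.45, -0.005,0.12,-0.13,0.85,0.45, -0.006,0.15,-0.15,1.02,0.45, -0.006,0.1655,-0.16,1.19,0.45, -0.006,0.1655,-0.16,1.36,0.45, -0.006,0.1655,-0.16,1.5,0.45, -0.006,0.1655,-0.16,1.57,0.45]'
python3 -m creep '[0,0,0,0,0.45, 0,0,0,0,0.45]'
python3 knob.py | head -1
```

```text
time_s: 14.98
ee_pos: [0.5797, 0.3184, 0.3017]
tool_rot: [-0.021, 1.0, -0.001, -0.001]
force: [0.1, -0.0, 0.3]
gripper_width: 0.0467
time_s: 15.22
ee_pos: [0.5799, 0.3184, 0.3026]
tool_rot: [-0.018, 1.0, -0.0, -0.0]
force: [-0.6, 0.2, -0.2]
gripper_width: 0.0472
t 15.275 ee [0.5799 0.3185 0.3028] yaw 92.11 j6 -1.16
```

```bash
python3 -m creep '[0,0,-0.04,0,0.45, 0,0,-0.08,0,0.45, 0,0,-0.12,0,0.45, 0,0,-0.146,0,0.45, 0,0,-0.146,0,0.45, 0,0,-0.146,0,0.7, 0,0,-0.146,0,1, 0,0,-0.146,0,1, 0,0,-0.146,0,1, 0,0,-0.146,0,1]'
python3 -m creep '[0,-0.001,0.011,0,1, 0,-0.0035,0.0215,0,1, 0,-0.006,0.032,0,1, 0,-0.009,0.0426,0,1]'
```

```text
time_s: 16.52
ee_pos: [0.5804, 0.3208, 0.1594]
tool_rot: [-0.02, 1.0, 0.002, 0.002]
force: [1.7, 14.2, 0.6]
gripper_width: 0.0134
time_s: 17.02
ee_pos: [0.5807, 0.312, 0.2024]
tool_rot: [-0.02, 1.0, 0.003, 0.003]
force: [7.8, 16.9, 0.5]
gripper_width: 0.0128
```

```bash
python3 -m creep '[0,-0.001,0.01,0,1, 0,-0.005,0.0204,0,1, 0,-0.009,0.03,0,1, 0.0005,-0.014,0.04,0,1, 0.0005,-0.02,0.049,0,1, 0.001,-0.026,0.0584,0,1, 0.001,-0.032,0.067,0,1, 0.0015,-0.039,0.0754,0,1, 0.0015,-0.039,0.0754,0,1, 0.0015,-0.039,0.0754,0,1]'
python3 -m creep '[0,0,0,0,1, 0,0,0,0,1, 0,0,0,0,1, 0,0,0,0,1]'
python3 - <<'E'
from h import *
d=snap('top','t6.png')
cv2.imwrite('pics/t6.png',cv2.resize(d['color'][120:270,160:440,::-1],None,fx=2.5,fy=2.5,interpolation=cv2.INTER_CUBIC))
hsv=cv2.cvtColor(d['color'],cv2.COLOR_RGB2HSV);H,S,V=[hsv[...,i] for i in range(3)];P=cloud(d)
k=((H>100)&(H<130)&(S>120)&(V>60)); k[:125]=0;k[300:]=0;k[:,:190]=0;k[:,380:]=0
n,l,st,ce=cv2.connectedComponentsWithStats(k.astype(np.uint8))
for i in range(1,n):
    if st[i,4]>8: print(st[i],P[l==i].mean(0).round(3))
E
```

```text
time_s: 18.27
ee_pos: [0.5822, 0.2723, 0.2784]
tool_rot: [-0.019, 1.0, 0.003, 0.003]
force: [4.9, 12.9, 6.0]
gripper_width: 0.0126
time_s: 18.77
ee_pos: [0.5822, 0.2724, 0.2783]
tool_rot: [-0.02, 1.0, 0.003, 0.003]
force: [6.1, 12.0, 6.0]
gripper_width: 0.0126
[218 167   7   9  52] [0.588 0.189 0.222]
[226 167   3   9  19] [0.588 0.174 0.217]
[312 189  11  12  79] [ 0.577 -0.062  0.036]
[260 202  11  11  54] [0.513 0.083 0.158]
```

View pics/t6.png

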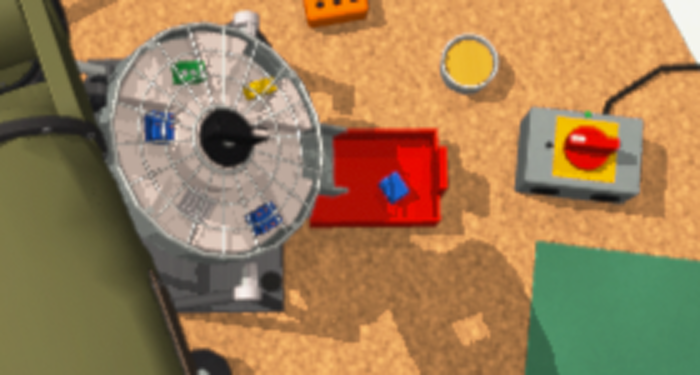

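First relay is in the box at (395,187). Lowering the pan again along its arc.

```bash
python3 -m creep '[-0.0005,0.013,-0.017,0,1, -0.001,0.025,-0.0354,0,1, -0.0015,0.034,-0.055,0,1, -0.0015,0.042,-0.0754,0,1, -0.0015,0.047,-0.096,0,1, -0.0015,0.049,-0.107,0,1, -0.0015,0.05,-0.117,0,1, -0.0015,0.05,-0.119,0,1, -0.0015,0.05,-0.119,0,1]'
python3 -m creep '[0,0,0,0,0.7, 0,0,0,0,0.45, 0,0,0,0,0.45, 0,0,0.04,0,0.45, 0,0,0.09,0,0.45, 0,0,0.14,0,0.45, 0,0,0.18,0,0.45, 0,0,0.18,0,0.45]'
python3 knob.py | head -1
```

```text
time_s: 19.95
ee_pos: [0.5807, 0.3209, 0.1602]
tool_rot: [-0.019, 1.0, 0.001, 0.002]
force: [-7.9, -2.9, 24.8]
gripper_width: 0.0128
time_s: 20.95
ee_pos: [0.5805, 0.3207, 0.3397]
tool_rot: [-0.019, 1.0, 0.001, 0.002]
force: [-0.9, -0.1, 0.5]
gripper_width: 0.0471
t 21.0 ee [0.5802 0.3206 0.337 ] yaw 92.19 j6 -1.16
```

```bash
python3 -m creep '[0,-0.02,0,-0.17,0.4, 0.001,-0.04,0,-0.34,0.4, 0.002,-0.06,0,-0.51,0.4, 0.003,-0.09,0,-0.68,0.4, 0.004,-0.12,0,-0.85,0.4, 0.005,-0.15,0,-1.02,0.4, 0.0055,-0.168,0,-1.19,0.4, 0.0055,-0.168,0,-1.36,0.4, 0.0055,-0.168,0,-1.5,0.4, 0.0055,-0.168,0,-1.57,0.4]'
python3 -m creep '[0,0,0,0,0.4, 0,0,0,0,0.4]'
python3 knob.py
```

```text
time_s: 22.25
ee_pos: [0.5853, 0.1524, 0.3344]
tool_rot: [0.694, 0.72, -0.001, -0.001]
force: [0.0, 0.3, -0.2]
gripper_width: 0.0514
time_s: 22.5
ee_pos: [0.5854, 0.1525, 0.3354]
tool_rot: [0.693, 0.721, -0.001, -0.0]
force: [0.2, -0.6, 0.3]
gripper_width: 0.0511
t 22.55 ee [0.5855 0.1525 0.3357] yaw 2.31 j6 0.15
knob 1400 ((586.536376953125, 152.41641235351562), (13.773261070251465, 57.53327560424805), 2.2157375812530518) z 0.21479844430563325 all-mean [0.58633271 0.15478102 0.21438286]
bar angle deg 92.21574
mark 137 [0.58735608 0.1326442  0.2156649 ]
```

```bash
python3 -m creep '[0,0,-0.04,0,0.4, 0,0,-0.08,0,0.4, 0,0,-0.11,0,0.4, 0,0,-0.122,0,0.4, 0,0,-0.122,0,0.6, 0,0,-0.122,0,1, 0,0,-0.122,0,1, 0,0,-0.122,0,1, 0,0,-0.122,0,1, 0,0,-0.122,0,1]'
python3 -m creep '[0,0,0,0.13,1, 0,0,0,0.26,1, 0,0,0,0.39,1, 0,0,0,0.52,1, 0,0,0,0.65,1, 0,0,0,0.78,1, 0,0,0,0.91,1, 0,0,0,1.01,1, 0,0,0,1.045,1, 0,0,0,1.045,1]'
python3 -m creep '[0,0,0,0,1, 0,0,0,0,0.6, 0,0,0,0,0.4, 0,0,0,0,0.4, 0,0,0.04,0,0.4, 0,0,0.08,0,0.4, 0,0,0.12,0,0.4, 0,0,0.12,0,0.4, 0,0,0.12,0,0.4]'
python3 knob.py
```

```text
time_s: 23.8
ee_pos: [0.5856, 0.1526, 0.216]
tool_rot: [0.693, 0.721, 0.001, 0.0]
force: [-5.1, -2.1, 4.6]
gripper_width: 0.0128
time_s: 25.05
ee_pos: [0.5859, 0.1528, 0.216]
tool_rot: [0.241, 0.97, 0.001, 0.001]
force: [-3.7, 2.4, 7.3]
gripper_width: 0.0127
time_s: 26.18
ee_pos: [0.5854, 0.1525, 0.3333]
tool_rot: [0.241, 0.971, -0.0, -0.001]
force: [0.3, -0.5, -0.3]
gripper_width: 0.0511
t 26.225 ee [0.5853 0.1524 0.3329] yaw 62.1 j6 -0.89
knob 1401 ((585.8275146484375, 151.85897827148438), (13.640604019165039, 57.76329803466797), 62.27358627319336) z 0.21482349606770204 all-mean [0.58381621 0.15305212 0.21441818]
bar angle deg 152.27357
mark 132 [0.60330065 0.14300943 0.21567891]
```

```bash
cat > box.py <<'E'
from h import *
import sys
d=snap('top'); P=cloud(d); hsv=cv2.cvtColor(d['color'],cv2.COLOR_RGB2HSV);H,S,V=[hsv[...,i] for i in range(3)]
red=((H<8)|(H>172))&(S>150); red[:,365:]&=(P[:,365:,0]<.55)
z=P[...,2]; reg=(P[...,1]>-.45)&(P[...,1]<.12)&(P[...,0]>.3)&(P[...,0]<.75)
for n,a,b in(('rim',.032,.05),('tab',.055,.085)):
    k=red&reg&(z>a)&(z<b)
    if k.sum()>5: print(n,k.sum(),cv2.minAreaRect(P[k][:,:2].astype(np.float32)*1000))
k=((H>100)&(H<130)&(S>120)&(V>60))&(z<.1)&reg
n,l,st,ce=cv2.connectedComponentsWithStats(k.astype(np.uint8))
for i in range(1,n):
    if st[i,4]>8: print('blue',st[i,4],P[l==i].mean(0).round(3))
if len(sys.argv)>1: cv2.imwrite('pics/'+sys.argv[1],cv2.resize(d['color'][120:270,160:440,::-1],None,fx=2.5,fy=2.5,interpolation=cv2.INTER_CUBIC))
E
python3 -m creep '[-0.001,0.03,0,0.1,0.45, -0.002,0.06,0,0.2,0.45, -0.003,0.09,0,0.3,0.45, -0.004,0.12,0,0.4,0.45, -0.005,0.15,0,0.5,0.45, -0.005,0.1685,-0.03,0.525,0.45, -0.005,0.1685,-0.06,0.525,0.45, -0.005,0.1685,-0.08,0.525,0.45, -0.005,0.1685,-0.08,0.525,0.45, -0.005,0.1685,-0.08,0.525,0.45]'
python3 box.py
```

```text
time_s: 27.48
ee_pos: [0.5807, 0.321, 0.2549]
tool_rot: [-0.019, 1.0, 0.0, 0.0]
force: [-0.2, 0.1, 0.5]
gripper_width: 0.0472
rim 218 ((591.571533203125, -40.29313659667969), (110.88570404052734, 148.5343475341797), 1.4972782135009766)
tab 73 ((593.030517578125, -112.54769897460938), (48.50574493408203, 8.876343727111816), 0.6199989914894104)
blue 73 [ 0.58  -0.063  0.022]
```

Box unmoved. Lower, grip, tip.

```bash
python3 -m creep '[0,0,-0.03,0,0.45, 0,0,-0.06,0,0.45, 0,0,-0.09,0,0.45, 0,0,-0.0955,0,0.45, 0,0,-0.0955,0,0.7, 0,0,-0.0955,0,1, 0,0,-0.0955,0,1, 0,0,-0.0955,0,1, 0,0,-0.0955,0,1, 0,0,-0.0955,0,1]'
python3 -m creep '[0,-0.001,0.011,0,1, 0,-0.0035,0.0215,0,1, 0,-0.006,0.032,0,1, 0,-0.009,0.0426,0,1, 0,-0.0127,0.0526,0,1, 0,-0.0168,0.063,0,1, 0,-0.021,0.0726,0,1, 0.0005,-0.0264,0.0825,0,1, 0.0005,-0.032,0.0915,0,1, 0.001,-0.038,0.101,0,1]'
python3 -m creep '[0,-0.0065,0.0085,0,1, 0.0005,-0.0134,0.017,0,1, 0.0005,-0.0134,0.017,0,1, 0.0005,-0.0134,0.017,0,1, 0.0005,-0.0134,0.017,0,1, 0.0005,-0.0134,0.017,0,1, 0.0005,-0.0134,0.017,0,1]'
python3 box.py
```

```text
time_s: 28.78
ee_pos: [0.5811, 0.321, 0.1607]
tool_rot: [-0.019, 1.0, 0.0, 0.001]
force: [-0.3, -2.9, 6.5]
gripper_width: 0.0129
time_s: 30.02
ee_pos: [0.5823, 0.2849, 0.2623]
tool_rot: [-0.02, 1.0, 0.003, 0.003]
force: [7.6, 12.5, 2.2]
gripper_width: 0.0127
time_s: 30.9
ee_pos: [0.5828, 0.2722, 0.2801]
tool_rot: [-0.02, 1.0, 0.003, 0.004]
force: [7.0, 15.4, 9.0]
gripper_width: 0.0133
rim 215 ((591.3270874023438, -40.037620544433594), (111.10651397705078, 148.063232421875), 1.5299172401428223)
tab 77 ((593.4739379882812, -54.04986572265625), (126.40959930419922, 49.51300811767578), 89.71218872070312)
blue 157 [ 0.594 -0.062  0.022]
```

Blue area in the box doubled, so the second relay is in. Lower the pan and go to the knob.

For relay C (bar at 152.2°) I'll grip at yaw 62.2−180 = −117.8 and turn +120°.

```bash
python3 -m creep '[-0.0005,0.013,-0.017,0,1, -0.001,0.025,-0.0354,0,1, -0.0015,0.034,-0.055,0,1, -0.0015,0.042,-0.0754,0,1, -0.0015,0.047,-0.096,0,1, -0.0015,0.049,-0.107,0,1, -0.0015,0.0505,-0.117,0,1, -0.0015,0.0505,-0.119,0,1, -0.0015,0.0505,-0.119,0,1]'
python3 -m creep '[0,0,0,0,0.7, 0,0,0,0,0.45, 0,0,0,0,0.45, 0,0,0.04,0,0.45, 0,0,0.09,0,0.45, 0,0,0.14,0,0.45, 0,0,0.18,0,0.45, 0,0,0.18,0,0.45]'
python3 -m creep '[0,-0.02,0,-0.17,0.4, 0.001,-0.04,0,-0.34,0.4, 0.002,-0.06,0,-0.51,0.4, 0.003,-0.09,0,-0.68,0.4, 0.004,-0.12,0,-0.85,0.4, 0.005,-0.15,0,-1.02,0.4, 0.005,-0.168,0,-1.19,0.4, 0.005,-0.168,0,-1.36,0.4, 0.005,-0.168,0,-1.53,0.4, 0.005,-0.168,0,-1.7,0.4]'
python3 -m creep '[0,0,0,-0.17,0.4, 0,0,0,-0.34,0.4, 0,0,0,-0.51,0.4, 0,0,0,-0.68,0.4, 0,0,0,-0.85,0.4, 0,0,0,-1.02,0.4, 0,0,0,-1.19,0.4, 0,0,0,-1.36,0.4, 0,0,0,-1.53,0.4, 0,0,0,-1.7,0.4]'
python3 knob.py
```

```text
time_s: 32.08
ee_pos: [0.581, 0.321, 0.1614]
tool_rot: [-0.019, 1.0, 0.001, 0.002]
force: [-8.3, -0.7, 16.9]
gripper_width: 0.0129
time_s: 33.08
ee_pos: [0.581, 0.3203, 0.3414]
tool_rot: [-0.019, 1.0, 0.001, 0.003]
force: [-0.8, -0.3, 0.2]
gripper_width: 0.0473
time_s: 34.33
ee_pos: [0.5854, 0.152, 0.3364]
tool_rot: [0.74, 0.672, -0.001, -0.0]
force: [0.5, 0.6, 0.2]
gripper_width: 0.0512
time_s: 35.58
ee_pos: [0.5854, 0.1521, 0.3364]
tool_rot: [0.994, -0.113, -0.001, 0.0]
force: [-1.0, 0.3, -0.5]
gripper_width: 0.0515
t 35.625 ee [0.5854 0.1521 0.3364] yaw -103.42 j6 2.0
knob 1425 ((587.2964477539062, 151.4981689453125), (13.978250503540039, 57.489990234375), 62.21425247192383) z 0.21475118702206636 all-mean [0.5892924  0.15087561 0.21417936]
bar angle deg 152.21423
mark 155 [0.60300558 0.14258361 0.21567574]
```

```bash
python3 -m creep '[0,0.0005,-0.04,-0.12,0.4, 0,0.0005,-0.08,-0.251,0.4, 0,0.0005,-0.11,-0.251,0.4, 0,0.0005,-0.122,-0.251,0.4, 0,0.0005,-0.122,-0.251,0.6, 0,0.0005,-0.122,-0.251,1, 0,0.0005,-0.122,-0.251,1, 0,0.0005,-0.122,-0.251,1, 0,0.0005,-0.122,-0.251,1, 0,0.0005,-0.122,-0.251,1]'
python3 -m creep '[0,0,0,0.12,1, 0,0,0,0.24,1, 0,0,0,0.36,1, 0,0,0,0.48,1, 0,0,0,0.6,1, 0,0,0,0.72,1, 0,0,0,0.84,1, 0,0,0,0.96,1, 0,0,0,1.047,1, 0,0,0,1.047,1]'
python3 -m creep '[0,0,0,0.12,1, 0,0,0,0.24,1, 0,0,0,0.36,1, 0,0,0,0.48,1, 0,0,0,0.6,1, 0,0,0,0.72,1, 0,0,0,0.84,1, 0,0,0,0.96,1, 0,0,0,1.047,1, 0,0,0,1.047,1]'
python3 knob.py|head -1
```

```text
time_s: 36.88
ee_pos: [0.586, 0.1528, 0.2173]
tool_rot: [0.972, -0.233, 0.001, -0.001]
force: [-0.1, -0.0, 6.0]
gripper_width: 0.0122
time_s: 38.12
ee_pos: [0.586, 0.1533, 0.2173]
tool_rot: [0.959, 0.285, 0.001, -0.0]
force: [0.3, 3.9, 7.1]
gripper_width: 0.0123
time_s: 39.38
ee_pos: [0.5855, 0.1535, 0.2173]
tool_rot: [0.688, 0.726, 0.001, -0.0]
force: [-5.0, 4.4, 7.6]
gripper_width: 0.0128
t 39.425 ee [0.5855 0.1535 0.2173] yaw 3.05 j6 0.14
```

```bash
python3 -m creep '[0,0,0,-0.015,1, 0,0,0,-0.015,1, 0,0,0,-0.015,0.6, 0,0,0,-0.015,0.4, 0,0,0,-0.015,0.4, 0,0,0.04,-0.015,0.4, 0,0,0.08,-0.015,0.4, 0,0,0.12,-0.015,0.4, 0,0,0.12,-0.015,0.4]'
python3 knob.py w7.png
python3 -m creep '[-0.001,0.02,0,0.17,0.45, -0.001,0.04,0,0.34,0.45, -0.002,0.06,0,0.51,0.45, -0.003,0.09,0,0.68,0.45, -0.004,0.12,0,0.85,0.45, -0.005,0.15,0,1.02,0.45, -0.005,0.168,0,1.19,0.45, -0.005,0.168,-0.02,1.36,0.45, -0.005,0.168,-0.05,1.5,0.45, -0.005,0.168,-0.08,1.57,0.45]'
python3 -m creep '[0,0,0,0,0.45, 0,0,0,0,0.45]'
python3 box.py
```

```text
time_s: 40.55
ee_pos: [0.5861, 0.1526, 0.3391]
tool_rot: [0.694, 0.72, 0.002, 0.002]
force: [0.2, 0.3, -0.3]
gripper_width: 0.0513
t 40.6 ee [0.5857 0.1525 0.3367] yaw 2.11 j6 0.16
knob 1358 ((586.4487915039062, 152.7949981689453), (13.877692222595215, 56.8368034362793), 1.9479079246520996) z 0.21478481072405214 all-mean [0.58625076 0.15491124 0.21438717]
bar angle deg 91.94786
mark 148 [0.58584488 0.17103628 0.21580721]
time_s: 41.85
ee_pos: [0.5801, 0.3204, 0.2532]
tool_rot: [-0.02, 1.0, -0.001, -0.001]
force: [0.3, -0.5, -0.4]
gripper_width: 0.0469
time_s: 42.1
ee_pos: [0.5807, 0.3207, 0.2566]
tool_rot: [-0.017, 1.0, 0.0, 0.0]
force: [1.0, -0.2, 1.0]
gripper_width: 0.047
rim 223 ((591.22900390625, -40.784950256347656), (111.27423095703125, 150.2279815673828), 1.8734130859375)
tab 73 ((593.1176147460938, -112.7455825805664), (49.318016052246094, 8.558860778808594), 0.5681411623954773)
blue 153 [ 0.595 -0.062  0.022]
```

View pics/w7.png

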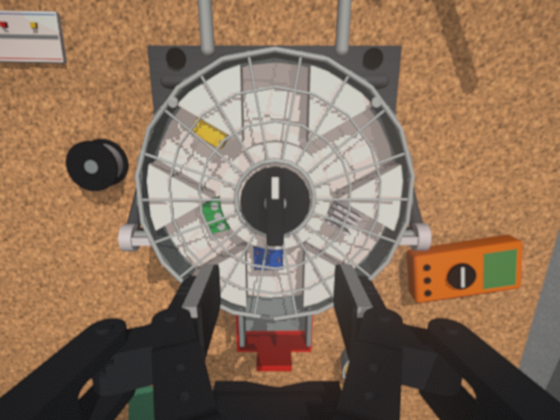

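The third relay is at the spout (268,257) and every other part is still in its pocket. Tip it.

```bash
python3 -m creep '[0,0,-0.03,0,0.45, 0,0,-0.06,0,0.45, 0,0,-0.09,0,0.45, 0,0,-0.0965,0,0.45, 0,0,-0.0965,0,0.7, 0,0,-0.0965,0,1, 0,0,-0.0965,0,1, 0,0,-0.0965,0,1, 0,0,-0.0965,0,1, 0,0,-0.0965,0,1]'
python3 -m creep '[0,-0.001,0.011,0,1, 0,-0.0035,0.0215,0,1, 0,-0.006,0.032,0,1, 0,-0.009,0.0426,0,1, 0,-0.0127,0.0526,0,1, 0,-0.0168,0.063,0,1, 0,-0.021,0.0726,0,1, 0.0005,-0.0264,0.0825,0,1, 0.0005,-0.032,0.0915,0,1, 0.001,-0.038,0.101,0,1]'
python3 -m creep '[0,-0.0065,0.0085,0,1, 0.0005,-0.0134,0.017,0,1, 0.0005,-0.0134,0.017,0,1, 0.0005,-0.0134,0.017,0,1, 0.0005,-0.0134,0.017,0,1, 0.0005,-0.0134,0.017,0,1, 0.0005,-0.0134,0.017,0,1]'
python3 box.py t8.png
```

```text
time_s: 43.4
ee_pos: [0.5811, 0.321, 0.1613]
tool_rot: [-0.018, 1.0, 0.001, 0.001]
force: [-0.4, -0.6, 6.9]
gripper_width: 0.013
time_s: 44.65
ee_pos: [0.5823, 0.2848, 0.2629]
tool_rot: [-0.019, 1.0, 0.003, 0.003]
force: [7.9, 15.3, 2.7]
gripper_width: 0.013
time_s: 45.52
ee_pos: [0.5828, 0.272, 0.2806]
tool_rot: [-0.019, 1.0, 0.003, 0.004]
force: [6.9, 18.2, 10.8]
gripper_width: 0.0129
rim 211 ((591.681884765625, -40.004913330078125), (110.87177276611328, 148.1359405517578), 1.5804076194763184)
tab 74 ((600.17529296875, -56.81238555908203), (126.67069244384766, 49.029354095458984), 82.79966735839844)
blue 160 [ 0.595 -0.063  0.022]
blue 61 [ 0.585 -0.025  0.023]
```

View pics/t8.png

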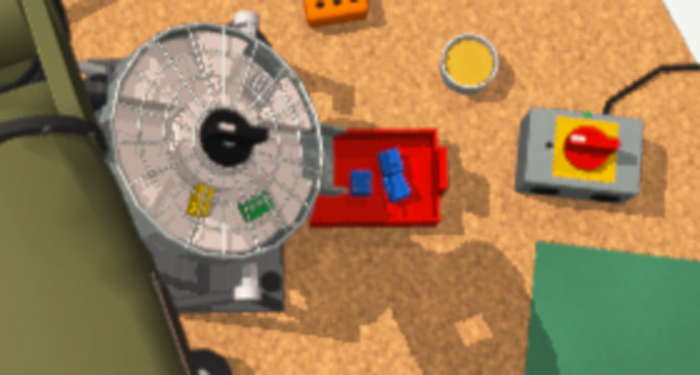

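All three relays lie in the box, around (362,182) and (393,175). Lower the pan, then turn the wheel 30° so a land closes the spout.

```bash
python3 -m creep '[-0.0005,0.013,-0.017,0,1, -0.001,0.025,-0.0354,0,1, -0.0015,0.034,-0.055,0,1, -0.0015,0.042,-0.0754,0,1, -0.0015,0.047,-0.096,0,1, -0.0015,0.049,-0.107,0,1, -0.0015,0.0505,-0.117,0,1, -0.0015,0.0505,-0.119,0,1, -0.0015,0.0505,-0.119,0,1]'
python3 -m creep '[0,0,0,0,0.7, 0,0,0,0,0.45, 0,0,0,0,0.45, 0,0,0.04,0,0.45, 0,0,0.09,0,0.45, 0,0,0.14,0,0.45, 0,0,0.18,0,0.45, 0,0,0.18,0,0.45]'
python3 -m creep '[0,-0.02,0,-0.17,0.4, 0.001,-0.04,0,-0.34,0.4, 0.002,-0.06,0,-0.51,0.4, 0.003,-0.09,0,-0.68,0.4, 0.004,-0.12,0,-0.85,0.4, 0.005,-0.15,0,-1.02,0.4, 0.005,-0.168,0,-1.19,0.4, 0.005,-0.168,0,-1.36,0.4, 0.005,-0.168,0,-1.5,0.4, 0.005,-0.168,0,-1.571,0.4]'
python3 -m creep '[0,0,0,0,0.4, 0,0,0,0,0.4]'
python3 knob.py
```

```text
time_s: 46.7
ee_pos: [0.581, 0.321, 0.1619]
tool_rot: [-0.018, 1.0, 0.002, 0.002]
force: [-6.5, 1.9, 16.3]
gripper_width: 0.0128
time_s: 47.7
ee_pos: [0.581, 0.3199, 0.3419]
tool_rot: [-0.018, 1.0, 0.001, 0.003]
force: [-0.2, -0.2, -0.6]
gripper_width: 0.0469
time_s: 48.95
ee_pos: [0.5854, 0.1516, 0.3369]
tool_rot: [0.696, 0.718, -0.001, -0.001]
force: [0.3, 0.1, -0.5]
gripper_width: 0.051
time_s: 49.2
ee_pos: [0.5855, 0.1517, 0.3377]
tool_rot: [0.694, 0.72, -0.0, -0.0]
force: [0.5, 0.0, 0.6]
gripper_width: 0.0509
t 49.25 ee [0.5855 0.1517 0.3378] yaw 2.14 j6 0.16
knob 1376 ((586.5223388671875, 152.41893005371094), (13.825174331665039, 57.698822021484375), 2.073214530944824) z 0.21479562918457246 all-mean [0.58633222 0.15473493 0.21441585]
bar angle deg 92.07328
mark 150 [0.58587978 0.17101788 0.21578699]
```

```bash
python3 -m creep '[0,0.001,-0.04,0,0.4, 0,0.001,-0.08,0,0.4, 0,0.001,-0.11,0,0.4, 0,0.001,-0.124,0,0.4, 0,0.001,-0.124,0,0.6, 0,0.001,-0.124,0,1, 0,0.001,-0.124,0,1, 0,0.001,-0.124,0,1, 0,0.001,-0.124,0,1, 0,0.001,-0.124,0,1]'
python3 -m creep '[0,0,0,0.1,1, 0,0,0,0.2,1, 0,0,0,0.3,1, 0,0,0,0.4,1, 0,0,0,0.48,1, 0,0,0,0.525,1, 0,0,0,0.525,1, 0,0,0,0.525,1, 0,0,0,0.525,1]'
python3 knob.py | head -1
python3 -m creep '[0,0,0,0,1, 0,0,0,0,0.6, 0,0,0,0,0.4, 0,0,0,0,0.4, 0,0,0.04,0,0.4, 0,0,0.08,0,0.4, 0,0,0.12,0,0.4, 0,0,0.12,0,0.4, 0,0,0.12,0,0.4]'
python3 knob.py; python3 box.py
```

```text
time_s: 50.5
ee_pos: [0.5856, 0.1528, 0.2159]
tool_rot: [0.694, 0.72, 0.001, 0.0]
force: [-4.8, -0.5, 4.2]
gripper_width: 0.0123
time_s: 51.62
ee_pos: [0.5857, 0.1528, 0.2159]
tool_rot: [0.484, 0.875, 0.001, 0.001]
force: [-5.6, -1.3, 6.6]
gripper_width: 0.0124
t 51.675 ee [0.5857 0.1528 0.216 ] yaw 32.12 j6 -0.37
time_s: 52.8
ee_pos: [0.5854, 0.1527, 0.3333]
tool_rot: [0.484, 0.875, -0.0, -0.0]
force: [0.9, 0.7, 0.1]
gripper_width: 0.0511
t 52.85 ee [0.5853 0.1527 0.3329] yaw 32.14 j6 -0.37
knob 1431 ((585.749267578125, 152.643798828125), (13.890471458435059, 56.725032806396484), 32.42685317993164) z 0.21471037273543836 all-mean [0.5849122  0.15416083 0.21431423]
bar angle deg 122.42686
mark 151 [0.57616287 0.16801957 0.21570802]
rim 220 ((591.881103515625, -41.21178436279297), (111.5640869140625, 149.95494079589844), 1.2822843790054321)
tab 73 ((592.924560546875, -112.49492645263672), (48.88005065917969, 9.119675636291504), 0.06146165728569031)
blue 153 [ 0.595 -0.063  0.022]
blue 60 [ 0.585 -0.025  0.023]
```

```bash
python3 -m creep '[0.001,-0.03,0,0.15,0.2, 0.002,-0.06,0,0.3,0.2, 0.003,-0.09,0,0.45,0.2, 0.004,-0.12,0,0.6,0.2, 0.005,-0.16,0,0.75,0.2, 0.006,-0.2,0,0.9,0.2, 0.007,-0.24,0,1,0.2, 0.008,-0.266,-0.05,1.045,0.2, 0.008,-0.266,-0.1,1.045,0.2, 0.008,-0.266,-0.13,1.045,0.2]'
python3 -m creep '[0,0,0,0,0.2, 0,0,0,0,0.2]'
python3 - <<'E'
from h import *
w=snap('wrist'); Q=cloud(w); h2=cv2.cvtColor(w['color'],cv2.COLOR_RGB2HSV);H,S=h2[...,0],h2[...,1]
k=((H<8)|(H>172))&(S>150)&(Q[...,2]>.055)&(Q[...,2]<.085)&(Q[...,1]>-.17)
print('tab',k.sum(), cv2.minAreaRect(Q[k][:,:2].astype(np.float32)*1000),np.median(Q[k][:,2]))
d=dict(np.load('pics/top0.npz')); h=cv2.cvtColor(d['color'],cv2.COLOR_RGB2HSV);H,S,V=[h[...,i] for i in range(3)]
k=((H>60)&(H<95)&(S>90)).astype(np.uint8); k[:,:360]=0;k[:,455:]=0;k[:205]=0;k[290:]=0
cn=max(cv2.findContours(k,0,2)[0],key=cv2.contourArea)[:,0]
r=cv2.minAreaRect(np.array([ray(d,u,v,.002)[:2]*1000 for u,v in cn],np.float32)); print('mat',r)
k=((H<8)|(H>172))&(S>150); P=cloud(d)
k&=(P[...,2]>.088)&(P[...,2]<.12)&(P[...,1]<-.2)
print('iso',k.sum(),cv2.minAreaRect(P[k][:,:2].astype(np.float32)*1000),P[k][:,2].max())
E
```

```text
time_s: 54.15
ee_pos: [0.5924, -0.1134, 0.2006]
tool_rot: [-0.017, 1.0, 0.001, -0.002]
force: [-0.1, -0.2, 0.2]
gripper_width: 0.0682
time_s: 54.4
ee_pos: [0.594, -0.1133, 0.2056]
tool_rot: [-0.018, 1.0, -0.0, 0.001]
force: [-0.2, -0.6, 0.9]
gripper_width: 0.0685
tab 807 ((593.760498046875, -114.282958984375), (49.8405876159668, 9.530691146850586), 2.0664680004119873) 0.07481489109243716
mat ((429.83160400390625, -328.4429626464844), (204.86512756347656, 164.2000732421875), 84.2294692993164)
iso 127 ((528.6641235351562, -416.72711181640625), (387.00433349609375, 62.934410095214844), 63.20356750488281) 0.1199747454798048
```

```bash
python3 -m creep '[0,-0.001,-0.03,0,0.5, 0,-0.001,-0.07,0,0.5, 0,-0.001,-0.11,0,0.5, 0,-0.001,-0.145,0,0.5, 0,-0.001,-0.145,0,0.5, 0,-0.001,-0.145,0,0.7, 0,-0.001,-0.145,0,1, 0,-0.001,-0.145,0,1, 0,-0.001,-0.145,0,1, 0,-0.001,-0.145,0,1]'
python3 -m creep '[0,0,0,0,1, 0,0,0.01,0,1, 0,0,0.02,0,1, 0,0,0.025,0,1, 0,0,0.025,0,1, 0,0,0.025,0,1]'
python3 -m creep '[-0.02,0,0,0,1, -0.045,0,0,0,1, -0.07,0,0,0,1, -0.095,0,0,-0.03,1, -0.12,0,0,-0.06,1, -0.145,0,0,-0.09,1, -0.165,0,0,-0.12,1, -0.172,0,0,-0.136,1, -0.172,0,0,-0.136,1, -0.172,0,0,-0.136,1]'
```

```text
time_s: 55.7
ee_pos: [0.5946, -0.1143, 0.0616]
tool_rot: [-0.018, 1.0, -0.0, 0.002]
force: [-0.6, 1.6, 6.4]
gripper_width: 0.0091
time_s: 56.45
ee_pos: [0.5934, -0.1143, 0.084]
tool_rot: [-0.018, 1.0, 0.0, -0.0]
force: [0.9, -0.2, -3.3]
gripper_width: 0.0089
time_s: 57.7
ee_pos: [0.4222, -0.1143, 0.0843]
tool_rot: [0.05, 0.999, -0.0, 0.0]
force: [-0.3, 0.2, -2.3]
gripper_width: 0.0091
```

```bash
python3 -m creep '[0,-0.03,0,0,1, 0,-0.06,0,0,1, 0,-0.095,0,0,1, 0,-0.13,0,0,1, 0,-0.165,0,0,1, 0,-0.2,0,0,1, 0,-0.235,0,0,1, 0,-0.265,0,0,1, 0,-0.289,0,0,1, 0,-0.289,0,0,1]'
python3 -m creep '[0,0,0,0,1, 0,0,0,0,1]'
python3 box.py
```

```text
time_s: 58.95
ee_pos: [0.4216, -0.4045, 0.0838]
tool_rot: [0.051, 0.999, -0.0, 0.0]
force: [0.5, 0.8, -3.1]
gripper_width: 0.0092
time_s: 59.2
ee_pos: [0.4218, -0.4026, 0.0842]
tool_rot: [0.05, 0.999, 0.0, -0.0]
force: [-0.4, 0.2, -3.8]
gripper_width: 0.0091
rim 188 ((427.1954345703125, -326.37396240234375), (148.83999633789062, 107.19786071777344), 84.12857055664062)
tab 291 ((428.84490966796875, -327.71435546875), (150.3917694091797, 110.51641082763672), 84.25179290771484)
blue 189 [ 0.43  -0.349  0.044]
blue 86 [ 0.425 -0.31   0.045]
```

```bash
python3 -m creep '[0.001,-0.001,-0.007,0,1, 0.001,-0.001,-0.014,0,1, 0.001,-0.001,-0.0205,0,1, 0.001,-0.001,-0.0205,0,1, 0.001,-0.001,-0.0205,0,0.7, 0.001,-0.001,-0.0205,0,0.5, 0.001,-0.001,-0.0205,0,0.5, 0.001,-0.001,0.03,0,0.5, 0.001,-0.001,0.08,0,0.5, 0.001,-0.001,0.12,0,0.5]'
python3 -m creep '[0,0,0.05,0,0.5, 0,0,0.1,0,0.5, 0,0,0.1,0,0.5]'
python3 - <<'E'
from h import *
s=bot.observe(); print(s['ee_pos'],s['joint_pos'])
d=snap('top'); cv2.imwrite('pics/t9.png',cv2.resize(d['color'][120:290,170:450,::-1],None,fx=2.5,fy=2.5,interpolation=cv2.INTER_CUBIC))
P=cloud(d); h=cv2.cvtColor(d['color'],cv2.COLOR_RGB2HSV);H,S,V=[h[...,i] for i in range(3)]
k=((H<8)|(H>172))&(S>150)&(P[...,2]>.088)&(P[...,2]<.115)&(P[...,0]>.55)&(P[...,0]<.68)&(P[...,1]<-.2)&(P[...,1]>-.36)
if k.sum()>5: print('iso',k.sum(),cv2.minAreaRect(P[k][:,:2].astype(np.float32)*1000),P[k][:,2].max())
E
python3 box.py
```

```text
time_s: 60.5
ee_pos: [0.4226, -0.4043, 0.2065]
tool_rot: [0.05, 0.999, -0.0, 0.001]
force: [0.1, 0.8, -0.4]
gripper_width: 0.0427
time_s: 60.88
ee_pos: [0.4231, -0.4049, 0.3085]
tool_rot: [0.05, 0.999, -0.002, 0.003]
force: [-0.1, -0.7, 0.4]
gripper_width: 0.043
[ 0.42311022 -0.4048597   0.30845269] [-8.25904403e-01  3.40228290e-01  1.32935817e+00  1.28146910e-05
  1.46489613e+00 -2.29589947e+00]
iso 110 ((619.3914794921875, -274.1676025390625), (54.3401985168457, 14.690793991088867), 84.07623291015625) 0.10918293946881175
rim 363 ((429.8326416015625, -331.0683898925781), (153.96966552734375, 110.10225677490234), 84.11837768554688)
tab 117 ((422.5109558105469, -403.0129089355469), (11.415392875671387, 49.783294677734375), 82.85292053222656)
blue 181 [ 0.432 -0.351  0.024]
blue 79 [ 0.426 -0.311  0.024]
```

View pics/t9.png

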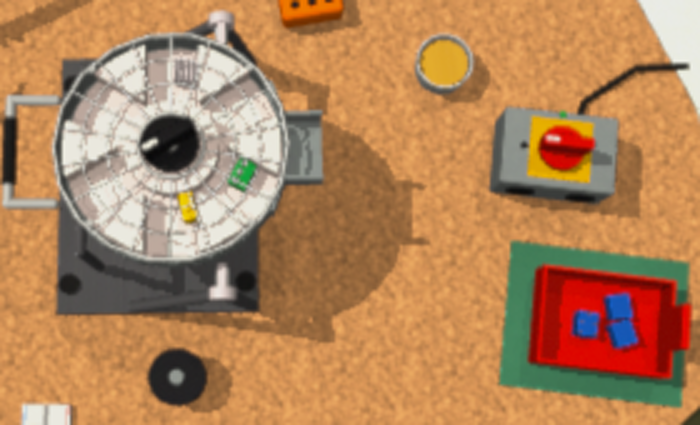

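Box with three relays is centred on the mat, and carousel is level with a land at the spout. Isolator next.

```bash
python3 -m creep '[0.02,0.013,0,-0.16,0.5, 0.04,0.026,0,-0.32,0.5, 0.06,0.04,0,-0.48,0.5, 0.08,0.053,0,-0.64,0.5, 0.1,0.067,0,-0.8,0.5, 0.12,0.08,0,-0.96,0.5, 0.14,0.093,0,-1.12,0.5, 0.16,0.107,-0.02,-1.28,0.5, 0.18,0.12,-0.04,-1.44,0.5, 0.196,0.131,-0.06,-1.575,0.5]'
python3 -m creep '[0,0,0,0,0.5, 0,0,0,0,0.5]'
python3 - <<'E'
from h import *
s=bot.observe(); print(s['ee_pos'],R.from_quat(s['tool_rot']).as_matrix()[:2,1])
w=snap('wrist','w10.png'); Q=cloud(w); h2=cv2.cvtColor(w['color'],cv2.COLOR_RGB2HSV);H,S=h2[...,0],h2[...,1]
k=((H<8)|(H>172))&(S>120)&(Q[...,2]>.095)&(Q[...,2]<.12)&(np.hypot(Q[...,0]-.619,Q[...,1]+.274)<.045)
print(k.sum(), cv2.minAreaRect(Q[k][:,:2].astype(np.float32)*1000),np.median(Q[k][:,2]))
E
```

```text
time_s: 62.22
ee_pos: [0.6188, -0.2725, 0.2415]
tool_rot: [0.745, 0.667, -0.001, -0.001]
force: [0.6, -0.5, -0.7]
gripper_width: 0.0426
time_s: 62.48
ee_pos: [0.6181, -0.2737, 0.2443]
tool_rot: [0.742, 0.67, -0.0, -0.0]
force: [0.2, -0.8, 0.1]
gripper_width: 0.0429
[ 0.61811754 -0.2736843   0.24425073] [ 0.99475571 -0.1022781 ]
1043 ((620.5811157226562, -275.4380187988281), (56.42737579345703, 13.818495750427246), 84.58573913574219) 0.10463136747950219
```

View pics/w10.png

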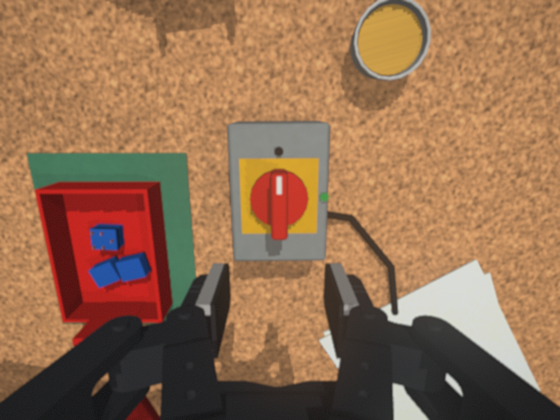

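```bash
python3 -m creep '[0.0015,-0.001,-0.04,0,0.5, 0.0015,-0.001,-0.08,0,0.5, 0.0015,-0.001,-0.12,0,0.5, 0.0015,-0.001,-0.144,0,0.5, 0.0015,-0.001,-0.144,0,0.6, 0.0015,-0.001,-0.144,0,1, 0.0015,-0.001,-0.144,0,1, 0.0015,-0.001,-0.144,0,1, 0.0015,-0.001,-0.144,0,1, 0.0015,-0.001,-0.144,0,1]'
python3 -m creep '[0,0,0,-0.17,1, 0,0,0,-0.34,1, 0,0,0,-0.51,1, 0,0,0,-0.68,1, 0,0,0,-0.85,1, 0,0,0,-1.02,1, 0,0,0,-1.19,1, 0,0,0,-1.36,1, 0,0,0,-1.5,1, 0,0,0,-1.565,1]'
python3 -m creep '[0,0,0,0,1, 0,0,0,0,1, 0,0,0,0,0.7, 0,0,0,0,0.5, 0,0,0,0,0.5, 0,0,0.05,0,0.5, 0,0,0.1,0,0.5, 0,0,0.15,0,0.5, 0,0,0.2,0,0.5, 0,0,0.2,0,0.5]'
python3 - <<'E'
from h import *
w=snap('wrist','w11.png'); Q=cloud(w); h2=cv2.cvtColor(w['color'],cv2.COLOR_RGB2HSV);H,S=h2[...,0],h2[...,1]
k=((H<8)|(H>172))&(S>120)&(Q[...,2]>.095)&(Q[...,2]<.12)&(np.hypot(Q[...,0]-.619,Q[...,1]+.274)<.045)
print(k.sum(), cv2.minAreaRect(Q[k][:,:2].astype(np.float32)*1000))
E
```

```text
time_s: 63.78
ee_pos: [0.6199, -0.2749, 0.1025]
tool_rot: [0.743, 0.669, -0.0, 0.001]
force: [-7.3, -0.6, 5.5]
gripper_width: 0.0127
time_s: 65.03
ee_pos: [0.6196, -0.2746, 0.1025]
tool_rot: [0.999, -0.051, -0.0, 0.0]
force: [-12.3, 2.3, 7.2]
gripper_width: 0.0128
time_s: 66.28
ee_pos: [0.6208, -0.2746, 0.3053]
tool_rot: [0.999, -0.05, 0.004, 0.002]
force: [0.7, 0.2, -0.5]
gripper_width: 0.0426
722 ((621.8594360351562, -275.7967834472656), (13.923994064331055, 54.501075744628906), 84.45487213134766)
```

View pics/w11.png

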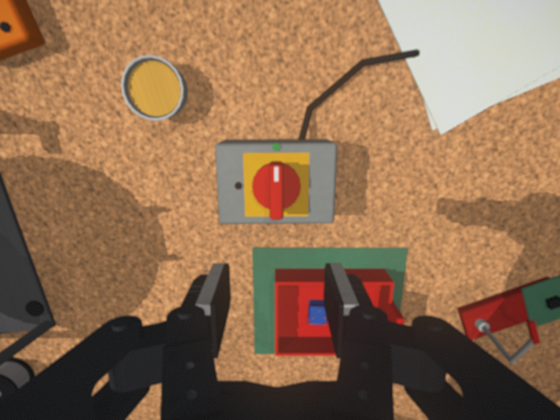

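The mark points at the green dot (276,150), so the isolator is on. One last check that the box hasn't been knocked and the wheel and pan are right.

```bash
python3 -m creep '[0,0,0.05,0,0.5, -0.03,0.03,0.07,0,0.5, -0.06,0.06,0.07,0,0.5, -0.1,0.1,0.07,0,0.5, -0.14,0.14,0.07,0,0.5, -0.14,0.18,0.07,0,0.5, -0.14,0.18,0.07,0,0.5, -0.14,0.18,0.07,0,0.5, -0.14,0.18,0.07,0,0.5]'
python3 box.py
python3 - <<'E'
from h import *; from ang import *
d=snap('top','t12.png'); P=cloud(d)
for n in('top','scene'):
    try: knob(d if n=='top' else snap(n))
    except Exception as e: print(n,e)
blk(d)
E
```

```text
time_s: 67.45
ee_pos: [0.4802, -0.095, 0.3696]
tool_rot: [0.999, -0.05, -0.001, -0.0]
force: [-0.5, 0.1, 0.6]
gripper_width: 0.0428
rim 216 ((429.2229309082031, -330.463134765625), (152.49163818359375, 111.30915832519531), 85.62094116210938)
tab 117 ((422.7254943847656, -403.15484619140625), (11.013361930847168, 49.90204620361328), 83.90129089355469)
blue 179 [ 0.432 -0.351  0.024]
blue 36 [ 0.424 -0.317  0.025]
bar pca 122.36541030122157 rect ((583.4755859375, 151.0172119140625), (15.914909362792969, 57.19242858886719), 32.20977020263672) markaxis 127.42988121487494 mark dir 113.94375799435284 rel z med 0.21278390341078524
bar pca 122.09856305597245 rect ((591.0938720703125, 154.59637451171875), (21.512645721435547, 54.887413024902344), 36.608516693115234) markaxis 107.0991363888685 mark dir 140.20058466801234 rel z med 0.21410417990051867
handle 90 [0.58002709 0.31828777 0.16465355] 2.9459721327781665
```

View pics/t12.png

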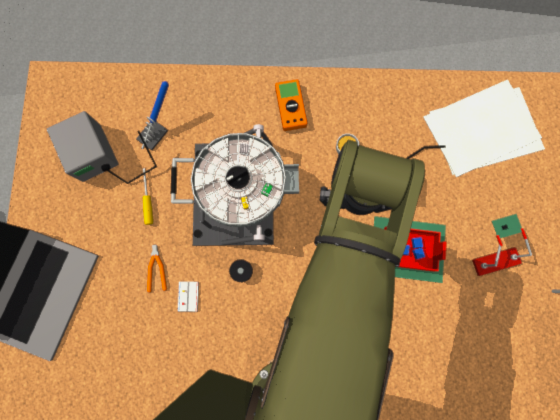

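Box is still on the mat, carousel level (handle height unchanged), wheel square and the other things in place. Handing in.

```bash
python3 -c "
from station import bot
print(bot.close_job())"
```

```text
the job is handed in; nothing more can be done
None
```

The job is done and handed in at about 67 s. All three blue relays are in the kit box, the box stands on the middle of the mat, and the isolator was turned on last.

- **Dispensing:** I set the box under the spout, then brought each relay to the spout and tipped the carousel by its handle to about 0.6 rad. None of the other parts came out.
- **Box:** in the final views it was within about 2 mm of the mat's measured centre. Just after I set it down, all three relays showed inside. At the very end the arm hid part of it from above, so only part of the third relay was visible.
- **Carousel:** it is level, and its handle is at the starting height. The knob bar reads 122.1–122.4° against 122.2° for a land exactly square at the spout.
- **Isolator:** its mark points to the green dot.
- **Other things on the table:** they look unmoved in the top view. The arm partly hid the tip cleaner, but the wrist camera showed it in place.

**One disagreement:** at the start I measured the land about 3° off square. I left it exactly square instead of copying that offset. I noticed no grip slip and no knock to the box.

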